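# Pack small plates in their caddy and clip the cover on

## Task

Finish packing the small oblong plates: set the two loose ones down squarely, without dropping them, on the plate already in the caddy, so that all three make one neat pile. Then put the blue cover over the pile and press it down until it snaps past the catches and is fully home, and keep pressing down firmly, with about 15 newtons; finish like that, still holding the cover down. Leave the other dishes and things where they are.

Things in the scene. Friction and masses are not known exactly. Their poses are not given: they have to be found in the camera images.
- caddy: Plate caddy, fixed to the steel table: grey flange 206 x 104 x 12 mm, long side along x, and on it a green guide block, 118 x 68 mm up to z = 26 mm, then sloping in to a flat top 104 x 54 mm at z = 32 mm. A grey catch tower at each x end (83 to 97 mm from the centre, 56 mm wide, up to z = 38 mm); the long sides (+y, -y) are free for fingers. Origin: centre of the underside, on the table; z up.
- pile_spot (a point): Centre of the guide block's flat top, where the pile of plates stands centred, long side along the caddy's x.
- roller_near (a point): Centre of the orange sprung roller (44 mm long along the caddy's y, 8 mm thick) of the catch at the caddy's -x end, 71 mm from the caddy's middle, 25.5 mm above the table. It turns freely and yields up to 6 mm outward, at about 6.5 N per mm; this point does not move with it.
- roller_far (a point): The same at the caddy's +x end. The cover's lips meet both rollers when its underside is 26 mm above the table; pushing past takes some 10 to 16 N, and some 5 mm lower the force drops suddenly (the rollers then draw it down). The cover is home when its underside rests on the flange, 12 mm above the table; the rollers then keep it from rising.
- plate_a: White oblong porcelain plate, 106 x 56 x 10 mm (long side along its x), shallow dish on top, flat underside, 130 g; already in the caddy, on the guide block's top. Origin: centre of the underside.
- plate_b: Loose plate, the same as plate_a (106 x 56 x 10 mm), lying face up on the table. It may be gripped across its 56 mm width. Origin: centre of the underside.
- plate_c: Loose plate, the same as plate_a and plate_b, lying face up on the table. The two may be stacked in either order: one belongs with its underside 42 mm, the other 52 mm above the caddy's origin. Origin: centre of the underside.
- cover: Blue hood, open below, standing upright on the table: 127 x 77 mm outside (long side along x), 121 x 71 mm inside, 58 mm tall, 54 mm inside, about 0.2 kg. At each x end a round lip 8 mm thick stands out to 70 mm from the centre, its middle 6 mm above the underside. Either way round fits; it goes straight down over pile and guide block (1.5 mm play all round). Origin: centre of the underside.
- cover_handle (a point): Middle of the top of the cover's white handle bar, 88 mm above the cover's underside: the bar is 74 mm long (along the cover's x), 16 mm wide and 30 mm tall, standing on the cover's top.
- mug_a: Bystander: white mug, 78 mm wide, 85 mm tall. Origin: centre of the underside.
- mug_b: Bystander: another such mug.
- bowl: Bystander: white bowl, 110 mm wide, 50 mm tall. Origin: centre of the underside.
- saucers: Bystander: small pile of white saucers, 110 mm wide, 38 mm tall. Origin: centre of the underside.
- spoon: Bystander: steel spoon, 170 mm long, lying on the table.
- spray: Bystander: white bottle with red cap and green label, 70 mm wide, 170 mm tall. Origin: centre of the underside.
Things that resemble listed ones, but are neither listed nor needed, are in the scene too. What is shaped like the plate_c but pink or purple is not meant.

How it is judged (in metres and radians):
On the way, in this order (a step that is already met when the one before it is completed fails the run):
1. all three plates lie in one square pile in the caddy, and the fingers have let go of them (x of plate_a in the frame of caddy between -0.006 and 0.006 m and y of plate_a in the frame of caddy between -0.006 and 0.006 m and angle between the x axis of each of plate_a, plate_b, plate_c and the x axis of caddy, either way round below 0.1 rad and angle between each of plate_a, plate_b, plate_c's own z axis and vertical below 0.06 rad and z of plate_a in the frame of caddy between 0.029 and 0.036 m and x of plate_b in the frame of caddy between -0.006 and 0.006 m and y of plate_b in the frame of caddy between -0.006 and 0.006 m and z of plate_b in the frame of caddy between 0.038 and 0.056 m and x of plate_c in the frame of caddy between -0.006 and 0.006 m and y of plate_c in the frame of caddy between -0.006 and 0.006 m and z of plate_c in the frame of caddy between 0.038 and 0.056 m and distance between plate_b and plate_c above 0.008 m and contact force between the fingers and plate_a below 0.1 N and contact force between the fingers and plate_b below 0.1 N and contact force between the fingers and plate_c below 0.1 N and linear speed of each of plate_a, plate_b, plate_c below 0.03 m/s), for 0.2 s.
2. the cover is snapped down, home on the caddy's flange (x of cover in the frame of caddy between -0.005 and 0.005 m and y of cover in the frame of caddy between -0.005 and 0.005 m and angle between the x axis of cover and the x axis of caddy, either way round below 0.08 rad and angle between cover's own z axis and vertical below 0.05 rad and z of cover in the frame of caddy between 0.009 and 0.0145 m), for 0.2 s.
At the end, for the whole second after the job is handed in: The three plates form one pile in the caddy (each within 6 mm of its centre per axis, 0.1 rad); the cover is level and home (underside 9 to 14.5 mm above the caddy's origin, within 5 mm, 0.08 rad); the robot still presses on it, so that it bears on the caddy with 6 to 45 N (all of step 2 and x of plate_a in the frame of caddy between -0.006 and 0.006 m and y of plate_a in the frame of caddy between -0.006 and 0.006 m and angle between the x axis of each of plate_a, plate_b, plate_c and the x axis of caddy, either way round below 0.1 rad and angle between each of plate_a, plate_b, plate_c's own z axis and vertical below 0.06 rad and z of plate_a in the frame of caddy between 0.029 and 0.036 m and x of plate_b in the frame of caddy between -0.006 and 0.006 m and y of plate_b in the frame of caddy between -0.006 and 0.006 m and z of plate_b in the frame of caddy between 0.038 and 0.056 m and x of plate_c in the frame of caddy between -0.006 and 0.006 m and y of plate_c in the frame of caddy between -0.006 and 0.006 m and z of plate_c in the frame of caddy between 0.038 and 0.056 m and distance between plate_b and plate_c above 0.008 m and contact force between cover and caddy between 6 and 45 N and contact force between the fingers and cover above 3 N and linear speed of cover below 0.02 m/s); the arm keeps its last pose, push and grip.
It fails at once if a bystander is pushed away (more than 30 mm) or tipped (distance of any of mug_a, mug_b, bowl, saucers, spoon, spray from where it was at the start of the episode above 0.03 m or angle between any of mug_a, mug_b, bowl, saucers, spray's own z axis and vertical above 0.5 rad).
It fails at once if a plate is dropped (falls free faster than 0.6 m/s) ((linear speed of plate_b above 0.6 m/s and contact force between the fingers and plate_b below 0.05 N) or (linear speed of plate_c above 0.6 m/s and contact force between the fingers and plate_c below 0.05 N)).
It also fails if it takes over 72 s, if anything falls off the work surface, if the arm or the gripper's body presses on something with over 40 N, if the wrist force passes 120 N, or if a joint passes its speed limit or range.

## Robot

A 6-joint arm with a two-finger parallel gripper is mounted at the origin on the work surface. World frame = base frame: x ahead of the robot, y to its left, z up, the work surface at z = 0. Lengths are in mm, angles in rad, forces in N, time in s.
With the tool pointing down it reaches from about 400 to 925 mm from the base axis. Payload 12.5 kg.
Tool frame: the origin (TCP) lies between the finger pads; the fingertips stand 11 mm ahead of it and the grasp point (between the pads) lies 8 mm behind it (env.tip_extent is the distance from the TCP to the fingertips, in mm); x points along the fingers, z is the direction in which the jaws open and shut, and the axes are right-handed (so a half turn about x gives the same grasp; the last joint's range is limited). The gripper opens to 95 mm and grips with 3 to 60 N. Pads are 20 mm wide; open, the fingers measure 119 mm over their backs; the gripper's body (75 mm by 180 mm) begins 59 mm behind the grasp point.
Start: joints at [1.159, 0.491, 1.559, -0, 1.092, -0.106], TCP at [188.143, 596.027, 225.661] pointing down, gripper open.
Joint ranges: [-3.1, 3.1], [-0.84, 2.19], [0.05, 2.79], [-1.13, 4.28], [0.06, 2.93], [-2.69, 2.69]. Speed limits (rad/s): [2.22, 2.22, 2.79, 3.14, 3.14, 3.14].

## Interface

Orientations are given as [roll, pitch, yaw] about the fixed x, y, z axes, in that order (R = Rz(yaw) Ry(pitch) Rx(roll)).
In Python, from cell import status, imaging, env gives the robot as it stands. The module is installed in compiled form; this text tells all that it offers.
- The arm moves only by the tool apply_moves, never from a script. Its argument "increments" is a list of rows, each a list of 5 numbers: the closure, from 0 (fully open) to 1 (shut), then the shift along the tool's x, y, z in mm, then the turn about the tool's x in degrees. A call has 1 to 10 rows; each row shifts and turns the commanded pose from where the row before left it, along the tool's axes as they then stand; what a row does not reach is not made up. A row lasts 1/10 s, in which the tool goes at most 50 mm and 8.59 degrees, less where a joint would pass 70% of its speed; a pose out of reach is approached as far as the arm can. A call with a gripper value outside its range is refused whole. The fingers move at their own pace and stop on an object; the grip force is fixed at half the most. Time passes only in rows, so rows that do not move let the fingers close. It gives the time, the measured TCP pose, the force and the opening at its end, in the units of the state.
- status.state(): the state, without advancing time (a new reading comes with each control period).
- imaging.read_camera(name): name is "scene" or "side" or "wrist"; returns a dict with "pixels" (480x640x3 uint8, red, green, blue), "fovy" (degrees; the focal length in pixels is half the picture's height over the tangent of half this angle, whatever the lens; pixels are square), "cx", "cy" (the principal point, pixels), "distortion" ([k1, k2, p1, p2, k3] as OpenCV has them; the pictures are not rectified), "R" (3x3) and "t" (3): a world point X has camera coordinates R X + t. Camera axes: x right, y down, z forward; pixel columns grow to the right and rows downward; lengths in mm; the calibration is good to about 2 mm. A picture is of the moment at which its call begins. There is no depth.
- env.job_done(): hands the job in, once; it reports no verdict.
The state is a dict: "t": time; "joints": joint angles; "qvel": joint speeds; "tau": joint torques, N m; "eef_pos": TCP position; "tcp_rot": TCP orientation; "ft_force": force on the tool from outside, world axes, zero at the start; "moment": the same for the moment, N m; "opening": opening from 0.0 (shut) to 1.0 (fully open).
Only numpy, scipy, OpenCV 4.12 (cv2) and the standard library are available. Lean on these libraries where they do the work, as an engineer would, in place of code of your own. Each camera call takes 0.05 s, during which the arm holds its last target. There are 200 camera calls.

## Working session

There is one attempt and no reset: what is moved stays moved. The work goes in short steps, Python scripts to look and compute and a tool call to move; the robot and the scene stay as the last step left them, time stands still between calls to the robot, and variables do not carry over. Pictures are saved under pics/ and viewed, about 8 in all and at most 12, crops included, and the job is handed in when it is done.

Besides the shell and the picture viewer there is one more tool, called as a command line: name --pt "numbers of a row" for each row, then --argument value for the rest. apply_moves: Moves the arm, as the interface text tells. Its arguments: {"type":"object","properties":{"increments":{"type":"array"}},"required":["increments"]}

```bash
mkdir -p pics
cat > h.py <<'E'
import numpy as np, cv2
from cell import status, imaging, env
def cam(n):
    c=imaging.read_camera(n); im=c["pixels"]; f=240/np.tan(np.radians(c["fovy"])/2)
    c["K"]=np.array([[f,0,c["cx"]],[0,f,c["cy"]],[0,0,1.]]); c["d"]=np.array(c["distortion"],float)
    c["R"]=np.array(c["R"]);c["t"]=np.array(c["t"]).ravel(); c["bgr"]=cv2.cvtColor(im,cv2.COLOR_RGB2BGR); return c
def plane(c,uv,z):
    uv=np.asarray(uv,float).reshape(-1,1,2)
    n=cv2.undistortPoints(uv,c["K"],c["d"]).reshape(-1,2)
    d=np.c_[n,np.ones(len(n))]@c["R"]; o=-c["R"].T@c["t"]
    return o+d*((z-o[2])/d[:,2])[:,None]
def proj(c,X):
    return cv2.projectPoints(np.asarray(X,float).reshape(-1,1,3),cv2.Rodrigues(c["R"])[0],c["t"],c["K"],c["d"])[0].reshape(-1,2)
E
python3 - <<'E'
from h import *
print(status.state())
for n in ["scene","side","wrist"]:
    c=cam(n); cv2.imwrite(f"pics/{n}0.png",c["bgr"]); print(n,c["fovy"],-c["R"].T@c["t"],c["R"][2],c["d"])
E
```

```text
{'t': 0.0, 'joints': array([ 1.15938895e+00,  4.91539474e-01,  1.55945449e+00,  2.86892006e-05,
        1.09172044e+00, -1.05609957e-01]), 'qvel': array([-0.0011148 ,  0.00107858,  0.00091037, -0.00092915, -0.00142135,
        0.00075944]), 'tau': array([ 1.31339151e-03, -6.12645292e+01, -2.58176190e+01,  6.92794262e-02,
        4.82866878e-02, -1.43751276e-04]), 'eef_pos': array([188.04016192, 595.79076839, 225.07249088]), 'tcp_rot': array([ 3.01330367,  1.56967429, -2.00489597]), 'ft_force': array([-0.08605026, -0.28683078,  0.8093939 ]), 'moment': array([ 0.00162319, -0.03764021, -0.0248544 ]), 'opening': 1.0045271144883692}
scene 53.855064191855035 [1417.00299338   68.52758629  974.95761578] [-0.69866689 -0.09140844 -0.70958374] [0.01035903 0.         0.         0.         0.        ]
side 55.766981854120324 [ 131.98975164 -717.61219484  781.40043806] [ 0.39732119  0.62223211 -0.67450951] [-0.04763739  0.          0.          0.          0.        ]
wrist 63.86824984305133 [124.30020425 616.34341074 383.74015455] [ 0.22665431 -0.07294596 -0.97123978] [-0.04751047  0.          0.          0.          0.        ]
```

View pics/scene0.png

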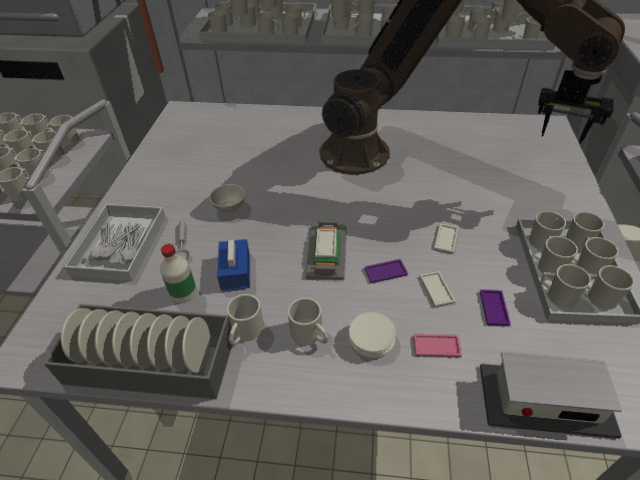

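View pics/side0.png

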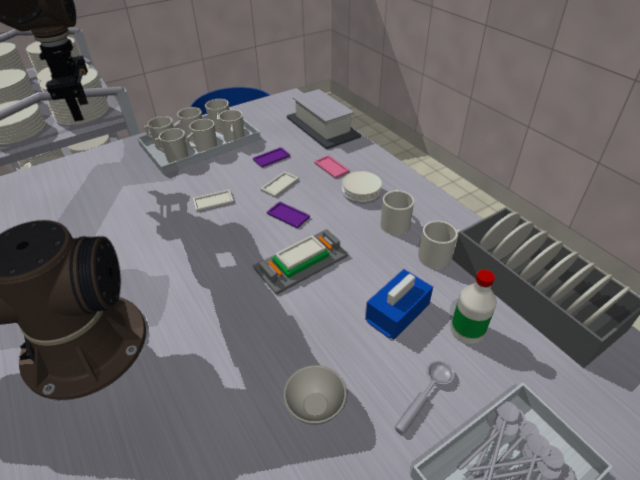

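Scene view: the white plates are at (446,238) and (437,289), and the purple/pink decoys at (386,271), (495,307) and (437,346). The caddy is at (326,250) and the cover at (234,264). (368,219) is only a patch of light on the table. Next I measure each of these and confirm the plates in a crop.

```bash
cat >> h.py <<'E'
def blobs(c,mask,z,lo=150,hi=20000):
    out=[]
    for k in cv2.findContours(mask.astype(np.uint8),cv2.RETR_EXTERNAL,cv2.CHAIN_APPROX_NONE)[0]:
        a=cv2.contourArea(k)
        if lo<a<hi:
            P=plane(c,cv2.convexHull(k).reshape(-1,2),z)[:,:2].astype(np.float32)
            r=cv2.minAreaRect(P); b=cv2.boxPoints(r); e=[b[1]-b[0],b[2]-b[1]]; e=max(e,key=np.linalg.norm)
            out.append((k.reshape(-1,2).mean(0).round(),np.round(r[0],1),np.round(sorted(r[1])[::-1],1),round(np.degrees(np.arctan2(e[1],e[0]))%180,1)))
    return out
E
python3 - <<'E'
from h import *
for n in ["scene","side"]:
    c=cam(n); b=c["bgr"].astype(int); h=cv2.cvtColor(c["bgr"],cv2.COLOR_BGR2HSV); H,S,V=h[...,0],h[...,1],h[...,2]
    R,G,B=b[...,2],b[...,1],b[...,0]
    print(n)
    print("white@10"); [print(*x) for x in blobs(c,(R-B>8)&(V>130)&(S<90),10,100,2500)]
    print("blue@58"); [print(*x) for x in blobs(c,(H>105)&(H<125)&(S>150)&(V>60),58)]
    print("green@26"); [print(*x) for x in blobs(c,(H>45)&(H<85)&(S>120)&(V>40),26,60)]
    print("orange@25"); [print(*x) for x in blobs(c,(H>5)&(H<20)&(S>140)&(V>60),25.5,10)]
    x0,y0,x1,y1={"scene":(290,200,530,380),"side":(180,130,420,310)}[n]
    im=cv2.resize(c["bgr"][y0:y1,x0:x1],None,fx=3.3,fy=3.3,interpolation=cv2.INTER_CUBIC)
    if n=="scene": cv2.imwrite("pics/crop.png",im)
E
```

```text
scene
white@10
[585. 467.] [1033.   517.4] [70.8 41.6] 90.4
[547. 467.] [1036.8  441.8] [70.2 50.2] 90.5
[507. 465.] [1041.   367.2] [70.4 58.4] 90.0
[473. 453.] [1022.9  301.1] [53.3 25.7] 75.7
[429. 460.] [1047.4  217. ] [70.4 69. ] 180.0
[393. 457.] [1047.5  145.8] [70.3 62.2] 179.9
[373. 332.] [756.9  94.7] [113.4 112.5] 83.4
[304. 311.] [712.8 -78.5] [83.3 83. ] 64.8
[243. 307.] [ 715.7 -234.5] [83.7 81.7] 74.7
[438. 288.] [605.3 257.6] [107.4  56.7] 19.5
[178. 266.] [ 588.6 -448.8] [78.5 48.7] 17.9
[326. 242.] [465.6 -50.3] [106.1  56.4] 3.6
[630. 232.] [348.1 816.7] [65.7 57.4] 175.3
[446. 237.] [413.1 294.8] [106.   57.1] 167.9
blue@58
[233. 259.] [ 602.8 -281.8] [144.2  79.3] 12.8
green@26
[181. 287.] [ 679.8 -401.4] [69.3 61.5] 129.7
orange@25
[325. 264.] [564.3 -41.5] [48.8  3.7] 95.3
[150.  36.] [ -959.1 -1122.5] [984.8  27.4] 26.4
side
white@10
[314. 391.] [ 338.9 -348.6] [80.4 50.3] 56.5
[477. 298.] [ 750.2 -365.8] [74.4 73.8] 11.8
[299. 251.] [507.8 -21.8] [109.7  55.5] 3.8
[212. 199.] [410.1 289.2] [98.7 53. ] 167.4
[280. 183.] [601.8 250.7] [103.3  50.6] 19.9
[361. 183.] [796.6 121.4] [107.6 102.4] 55.8
[456. 185.] [1014.1  -26.4] [346.8  93.1] 90.0
[ 88. 143.] [184.3 809.9] [128.1  56.2] 179.7
[ 18. 116.] [   7.6 1185.1] [172.9  75.8] 26.0
[10. 77.] [  19.2 1624.8] [227.3 102.6] 86.0
[43. 78.] [ 137.8 1506.3] [263.3  56.6] 88.2
[88. 75.] [ 314.6 1435.7] [231.2  58.1] 72.5
[ 6. 48.] [  32.9 2055.5] [205.3  70.5] 86.1
[32. 52.] [ 133.1 1881.1] [356.1  66. ] 82.8
blue@58
[398. 300.] [ 572.9 -303.9] [163.1  94.8] 13.1
[228.  97.] [674.8 764.2] [260.9 144.5] 179.5
green@26
[470. 324.] [ 675.1 -411.4] [71.1 65.2] 121.9
[300. 263.] [490.6 -52.9] [120.8  77.5] 2.9
orange@25
[275. 268.] [422.9 -50.7] [52.9  9. ] 91.6
[325. 242.] [564.4 -42.9] [51.8  9.9] 91.1
```

View pics/crop.png

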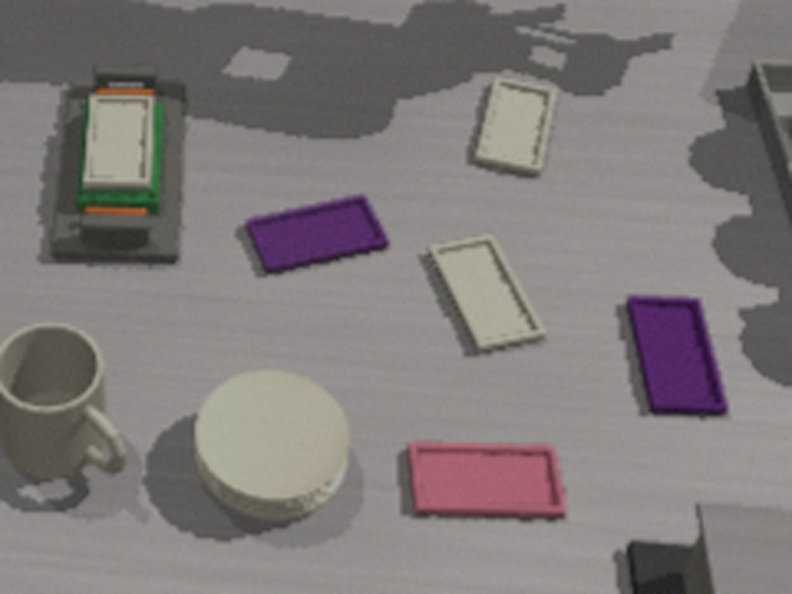

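Crop check: (446,238) and (437,289) are white oblongs. They measure 106×57 and 107×57 mm, which matches plate_b and plate_c. The similar shapes are purple or pink, so they are excluded. I'll start with the nearer plate.

```bash
cat >> h.py <<'E'
from scipy.spatial.transform import Rotation as Ro
def go(x,y,z,ang):
    "print turn (deg, tool x) first, then shift in tool axes after the turn; ang = world heading (deg) of jaw axis"
    s=status.state(); R=Ro.from_euler("xyz",s["tcp_rot"]).as_matrix(); p=s["eef_pos"]
    h=np.degrees(np.arctan2(R[1,2],R[0,2])); d=(ang-h+90)%180-90
    # tool x down: positive turn about tool x = negative heading
    T=-d if R[2,0]<0 else d
    R2=R@Ro.from_euler("x",T,degrees=True).as_matrix()
    print("heading",h.round(2),"turn",round(T,2),"j6",s["joints"][5].round(2),"shift",(R2.T@(np.array([x,y,z])-p)).round(2),"tilt",np.round(R[:,0],4),"pos",p.round(1),"f",s["ft_force"].round(1),"t",round(s["t"],2),"op",round(s["opening"],3))
E
python3 - <<'E'
from h import *
go(413,293,180,78)
c=cam("scene"); d=cam("side")
def tri(a,b):
    o1=-c["R"].T@c["t"];o2=-d["R"].T@d["t"]
    p1=plane(c,[a],0)[0]-o1;p2=plane(d,[b],0)[0]-o2
    k=np.linalg.lstsq(np.c_[p1,-p2],o2-o1,rcond=None)[0]
    q1=o1+p1*k[0];q2=o2+p2*k[1];return ((q1+q2)/2).round(1),np.linalg.norm(q1-q2).round(1)
print("spraycap",tri((167,250),(486,277)))
print("handle",tri((231,242),(405,277)), tri((231,263),(393,301)))
for n,c in (("scene",c),("side",d)):
    h=cv2.cvtColor(c["bgr"],cv2.COLOR_BGR2HSV); b=c["bgr"].astype(int); V=h[...,2]
    m=(b[...,2]-b[...,0]>8)&(V>130)&(h[...,1]<90)
    print([x for x in blobs(c,m,42,100,2500) if abs(x[1][0]-490)<60 and abs(x[1][1]+40)<50])
    w=(V>110)&(h[...,1]<60); u,v={"scene":(232,253),"side":(401,288)}[n]; k=np.zeros_like(w);k[v-28:v+25,u-25:u+25]=1
    bl=(h[...,0]>105)&(h[...,0]<125)&(h[...,1]>150); bb=cv2.morphologyEx(bl.astype(np.uint8),cv2.MORPH_CLOSE,np.ones((25,25)))
    print("handle@88",blobs(c,w&k&(bb>0),88,40,3000))
E
```

```text
heading 72.48 turn -5.52 j6 -0.11 shift [  45.46 -282.98 -249.53] tilt [-2.e-04 -4.e-04 -1.e+00] pos [188.1 595.9 225.4] f [-0.1  0.3 -0. ] t 0.25 op 0.996
spraycap (array([ 679.7, -408.6,  163. ]), np.float64(1.7))
handle (array([ 591.3, -286.9,  109.5]), np.float64(11.1)) (array([ 585.3, -288.2,   31.1]), np.float64(16.7))
[(array([326., 242.]), array([497.2, -46.6]), array([102.7,  54.6]), np.float32(3.5))]
handle@88 [(array([231., 252.]), array([ 603.7, -281.9]), array([78.7, 15.8]), np.float32(14.5))]
[(array([299., 251.]), array([492.2, -50.8]), array([105.3,  53.4]), np.float32(3.8))]
handle@88 [(array([399., 288.]), array([ 579.4, -294.3]), array([88.5, 18.2]), np.float32(14.8))]
```

apply_moves --pt "0 0 0 0 -5.5" --pt "0 5 -31 -28 0" --pt "0 5 -31 -28 0" --pt "0 5 -31 -28 0" --pt "0 5 -31 -28 0" --pt "0 5 -31 -28 0" --pt "0 5 -32 -28 0" --pt "0 5 -32 -28 0" --pt "0 5 -32 -28 0" --pt "0 5 -32 -26 0"

```text
t: 1.35
eef_pos: [413.7, 291.0, 180.7]
tcp_rot: [-0.827, 1.57, 0.534]
ft_force: [0.1, 0.3, -0.1]
opening: 0.997
```

```bash
cat >> h.py <<'E'
def wmask(c):
    h=cv2.cvtColor(c["bgr"],cv2.COLOR_BGR2HSV); b=c["bgr"].astype(int)
    return (b[...,2]-b[...,0]>8)&(h[...,2]>130)&(h[...,1]<90)
E
python3 - <<'E'
from h import *
c=cam("wrist"); cv2.imwrite("pics/w1.png",c["bgr"])
[print(*x) for x in blobs(c,wmask(c),10,1500,200000)]
go(413,293,13,78)
E
```

```text
[317. 225.] [411.7 293.4] [102.   56.1] 167.9
heading 77.87 turn -0.13 j6 -0.88 shift [166.9    4.74   4.54] tilt [ 6.e-04 -9.e-04 -1.e+00] pos [416.6 287.7 179.9] f [ 2.6 -1.9  0.1] t 1.4 op 0.997
```

View pics/w1.png

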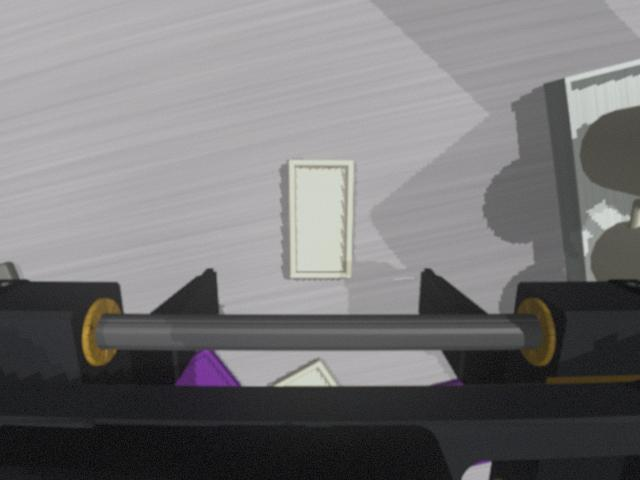

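The wrist view shows the white plate centred at (320,218). I'll settle and go part way down.

apply_moves --pt "0 30 0 0 0" --pt "0 40 0 0 0" --pt "0 40 0 0 0" --pt "0 0 0 0 0" --pt "0 0 0 0 0" --pt "0 0 0 0 0"

```text
t: 2.0
eef_pos: [413.6, 293.1, 72.4]
tcp_rot: [-0.847, 1.568, 0.514]
ft_force: [-0.2, -0.5, -0.1]
opening: 0.999
```

Run:
```python
from h import *
c=cam("wrist"); cv2.imwrite("pics/w1.png",c["bgr"])
[print(*x) for x in blobs(c,wmask(c),10,1500,200000)]
go(412,293.5,13,78)
print(proj(c,[[412,293.5,10],[412+52*.978,293.5-52*.208,10]]))
```

```text
[315. 228.] [402.8 295.5] [91.  55.8] 167.8
heading 77.99 turn -0.01 j6 -0.88 shift [59.53  1.8  -0.07] tilt [ 0.0027  0.0015 -1.    ] pos [413.6 293.1  72.5] f [ 0.6  0.  -0.1] t 2.05 op 1.0
[[317.92063777 258.48479621]
 [317.95315662 337.36658766]]
```

apply_moves --pt "0 30 2 0 0" --pt "0 25 0 0 0" --pt "0 4 0 0 0" --pt "0 0 0 0 0" --pt "1 0 0 0 0" --pt "1 0 0 0 0" --pt "1 0 0 0 0" --pt "1 0 0 0 0" --pt "1 0 0 0 0" --pt "1 0 0 0 0"

```text
t: 3.05
eef_pos: [411.0, 293.0, 11.8]
tcp_rot: [-0.618, 1.571, 0.743]
ft_force: [-0.3, -0.2, 3.0]
opening: 0.585
```

Run:
```python
from h import *
go(493,-48,180,93.5)
```

```text
heading 77.98 turn -15.52 j6 -0.87 shift [-168.27  -61.09 -345.39] tilt [ 2.e-04  2.e-04 -1.e+00] pos [411.  293.   11.8] f [-0.3 -0.2  3. ] t 3.05 op 0.585
```

apply_moves --pt "1 -15 0 0 0" --pt "1 -40 0 0 0" --pt "1 -40 0 0 -7.5" --pt "1 -40 0 0 -8" --pt "1 -33 -8 -47 0" --pt "1 0 -8 -47 0" --pt "1 0 -8 -47 0" --pt "1 0 -8 -47 0" --pt "1 0 -8 -47 0" --pt "1 0 -8 -47 0"

```text
t: 4.05
eef_pos: [474.3, 18.9, 175.1]
tcp_rot: [0.902, 1.571, 2.534]
ft_force: [1.0, 0.4, -2.1]
opening: 0.586
```

apply_moves --pt "1 0 -13 -46 0" --pt "1 0 0 -17 0" --pt "1 0 0 0 0" --pt "1 0 0 0 0" --pt "1 0 0 0 0"

```text
t: 4.55
eef_pos: [490.9, -40.3, 175.0]
tcp_rot: [0.935, 1.57, 2.568]
ft_force: [-0.8, 0.3, -0.4]
opening: 0.585
```

Run:
```python
from h import *
go(493,-48,100,93.5)
c=cam("wrist"); cv2.imwrite("pics/w2.png",c["bgr"])
h=cv2.cvtColor(c["bgr"],cv2.COLOR_BGR2HSV); H,S,V=h[...,0],h[...,1],h[...,2]
print("w"); [print(*x) for x in blobs(c,wmask(c),42,1500,200000)]
print("o"); [print(*x) for x in blobs(c,(H>5)&(H<20)&(S>140)&(V>60),25.5,30)]
print("g");[print(*x) for x in blobs(c,(H>45)&(H<85)&(S>120)&(V>40),26,200,200000)]
```

```text
heading 93.54 turn 0.04 j6 -1.85 shift [75.   -1.68 -7.88] tilt [-5.e-04  3.e-04 -1.e+00] pos [490.9 -40.3 175. ] f [-0.8  0.3 -0.4] t 4.55 op 0.585
w
[318. 367.] [606.8 -33. ] [76.6 33.8] 93.4
[313. 248.] [498.4 -39.3] [116.2 100.9] 3.5
o
[311. 143.] [421.8 -50.3] [50.6  7.6] 93.5
g
[311. 165.] [440.7 -49.2] [66.9 13.6] 92.8
```

View pics/w2.png

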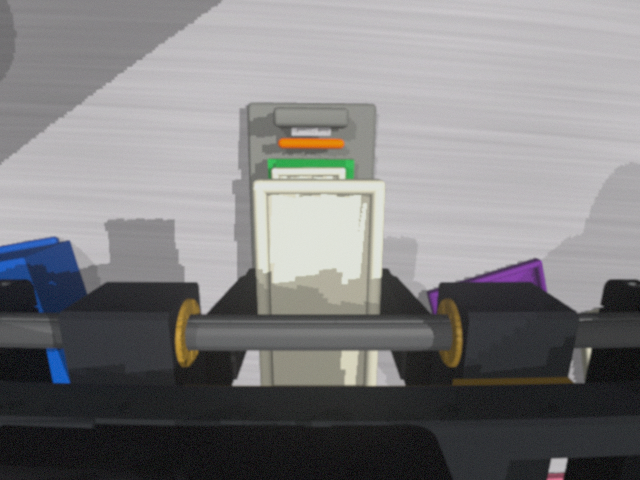

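Wrist view: the held plate's -x edge is at row 180 (columns 253–385). Behind it are plate_a's edge (row ~168), the green edge (row ~158), the roller (311,143) and the flange edge (row 103). I'll convert these to offsets.

Run:
```python
from h import *
c=cam("wrist"); b=c["bgr"].astype(int)
print([tuple(b[r,300]) for r in range(98,108)]); print("col300",[(r,*b[r,290]) for r in range(154,186,2)])
u=np.array([np.cos(np.radians(3.5)),np.sin(np.radians(3.5))])
print("flange->c",plane(c,[(247.5,102.5),(376.5,102.5)],12)[:,:2].mean(0)+103*u)
print("flange width", np.linalg.norm(np.diff(plane(c,[(247.5,102.5),(376.5,102.5)],12),axis=0)))
print("roller->c",plane(c,[(311.5,142.5)],25.5)[0,:2]+71*u)
print("green->c",plane(c,[(267.5,158),(353.5,158)],26)[:,:2].mean(0)+59*u)
print("held->c",plane(c,[(253.5,180),(385,180)],173.2)[:,:2].mean(0)+53*u,"tcp",status.state()["eef_pos"][:2])
```

```text
[(np.int64(188), np.int64(185), np.int64(189)), (np.int64(184), np.int64(186), np.int64(187)), (np.int64(188), np.int64(187), np.int64(187)), (np.int64(183), np.int64(179), np.int64(184)), (np.int64(160), np.int64(160), np.int64(161)), (np.int64(135), np.int64(138), np.int64(139)), (np.int64(126), np.int64(131), np.int64(132)), (np.int64(133), np.int64(140), np.int64(138)), (np.int64(133), np.int64(139), np.int64(139)), (np.int64(119), np.int64(123), np.int64(124))]
col300 [(154, np.int64(112), np.int64(115), np.int64(117)), (156, np.int64(134), np.int64(140), np.int64(138)), (158, np.int64(109), np.int64(145), np.int64(106)), (160, np.int64(77), np.int64(163), np.int64(50)), (162, np.int64(79), np.int64(164), np.int64(49)), (164, np.int64(81), np.int64(169), np.int64(55)), (166, np.int64(91), np.int64(165), np.int64(80)), (168, np.int64(174), np.int64(200), np.int64(192)), (170, np.int64(220), np.int64(223), np.int64(222)), (172, np.int64(217), np.int64(224), np.int64(223)), (174, np.int64(178), np.int64(197), np.int64(201)), (176, np.int64(156), np.int64(169), np.int64(169)), (178, np.int64(177), np.int64(189), np.int64(187)), (180, np.int64(156), np.int64(175), np.int64(178)), (182, np.int64(204), np.int64(221), np.int64(220)), (184, np.int64(222), np.int64(225), np.int64(223))]
flange->c [492.96873437 -44.88021643]
flange width 102.71244459617546
roller->c [492.31656936 -45.15182985]
green->c [492.16504172 -45.98177196]
held->c [490.53305504 -39.54998197] tcp [491.06559711 -40.20888405]
```

apply_moves --pt "1 0 -2 -6 0" --pt "1 30 0 0 0" --pt "1 40 0 0 0" --pt "1 30 0 0 0" --pt "1 10 0 0 0" --pt "1 4 0 0 0" --pt "1 4 0 0 0" --pt "1 0 0 0 0" --pt "1 0 0 0 0"

```text
t: 5.55
eef_pos: [494.1, -47.2, 58.0]
tcp_rot: [-1.803, 1.569, -0.171]
ft_force: [0.2, 0.2, -2.3]
opening: 0.586
```

Run:
```python
from h import *
go(493.2,-46,53.8,93.5)
```

```text
heading 93.48 turn -0.02 j6 -1.86 shift [4.2  0.81 1.27] tilt [ 1.6e-03 -3.0e-04 -1.0e+00] pos [494.1 -47.2  58. ] f [ 0.2  0.2 -2.3] t 5.55 op 0.586
```

apply_moves --pt "1 1 0.8 1.2 0" --pt "1 1 0 0 0" --pt "1 1 0 0 0" --pt "1 0 0 0 0"

```text
t: 5.95
eef_pos: [492.7, -46.0, 54.0]
tcp_rot: [0.57, 1.571, 2.201]
ft_force: [0.3, -0.1, -2.0]
opening: 0.586
```

apply_moves --pt "1 0.7 0 0 0" --pt "1 0 0 0 0" --pt "1 0 0 0 0"

```text
t: 6.25
eef_pos: [492.8, -46.0, 53.8]
tcp_rot: [-1.535, 1.57, 0.097]
ft_force: [-2.0, 0.1, 5.3]
opening: 0.585
```

apply_moves --pt "0.7 0 0 0 0" --pt "0.2 0 0 0 0" --pt "0 0 0 0 0" --pt "0 0 0 0 0" --pt "0 -10 0 0 0" --pt "0 -40 0 0 0" --pt "0 -50 0 0 0" --pt "0 -30 0 0 0" --pt "0 0 0 0 0" --pt "0 0 0 0 0"

```text
t: 7.25
eef_pos: [492.7, -46.0, 184.1]
tcp_rot: [-1.79, 1.569, -0.158]
ft_force: [-0.4, 0.0, 0.2]
opening: 1.004
```

Run:
```python
from h import *
c=cam("wrist"); cv2.imwrite("pics/w3.png",c["bgr"])
[print(*x) for x in blobs(c,wmask(c),52,1500,200000)]
go(605,256,180,109.5)
c=cam("scene"); [print(*x) for x in blobs(c,wmask(c),52,100,2500)if abs(x[1][0]-490)<60 and abs(x[1][1]+40)<50]
```

```text
[322. 223.] [492.2 -46.2] [105.6  56.2] 3.5
heading 93.48 turn -16.02 j6 -1.86 shift [   3.21 -206.99  247.  ] tilt [-3.e-04  1.e-04 -1.e+00] pos [492.3 -45.9 183.2] f [-0.6 -0.5  0. ] t 7.3 op 0.999
[326. 239.] [495.6 -45.4] [102.1  54.9] 5.1
```

Plate 1 is placed at (492.2, -46.2), 3.5°. Now the second plate.

apply_moves --pt "0 0 0 0 -8" --pt "0 0 0 0 -8" --pt "0 0 -26 31 0" --pt "0 0 -26 31 0" --pt "0 0 -26 31 0" --pt "0 0 -26 31 0" --pt "0 0 -26 31 0" --pt "0 0 -26 31 0" --pt "0 0 -26 31 0" --pt "0 0 -25 30 0"

```text
t: 8.35
eef_pos: [605.4, 257.5, 181.5]
tcp_rot: [1.519, 1.568, -2.853]
ft_force: [0.6, 0.2, -0.2]
opening: 0.996
```

apply_moves --pt "0 0 0 0 0" --pt "0 0 0 0 0" --pt "0 0 0 0 0"

```text
t: 8.65
eef_pos: [605.0, 255.0, 182.4]
tcp_rot: [1.585, 1.569, -2.788]
ft_force: [-0.0, 0.1, 0.4]
opening: 0.999
```

Run:
```python
from h import *
c=cam("wrist"); cv2.imwrite("pics/w4.png",c["bgr"])
B=blobs(c,wmask(c),10,1500,200000)
[print(*x) for x in B]
x=B[0][1] if len(B) else (605,256)
go(*x,13,109.5)
```

```text
[312. 216.] [602.3 255.9] [106.1  56. ] 19.6
heading 109.42 turn -0.08 j6 -1.61 shift [169.8    2.07   2.03] tilt [-1.4e-03 -5.0e-04 -1.0e+00] pos [605.2 254.8 182.8] f [-0.4 -0.1  0.3] t 8.7 op 1.005
```

apply_moves --pt "0 30 2 2 0" --pt "0 45 0 0 0" --pt "0 45 0 0 0" --pt "0 35 0 0 0" --pt "0 10 0 0 0" --pt "0 4 0 0 0" --pt "0 0 0 0 0" --pt "0 0 0 0 0" --pt "0 0 0 0 0"

```text
t: 9.6
eef_pos: [603.7, 257.3, 16.1]
tcp_rot: [-1.568, 1.568, 0.343]
ft_force: [0.3, -0.0, -0.4]
opening: 1.003
```

Run:
```python
from h import *
go(602.3,255.9,12,109.6)
```

```text
heading 109.48 turn -0.12 j6 -1.61 shift [ 4.08  1.77 -0.88] tilt [ 2.4e-03  8.0e-04 -1.0e+00] pos [603.7 257.3  16.1] f [ 0.3 -0.  -0.4] t 9.6 op 1.003
```

apply_moves --pt "0 2 1.5 -0.8 0" --pt "0 2 0 0 0" --pt "0 0 0 0 0" --pt "1 0 0 0 0" --pt "1 0 0 0 0" --pt "1 0 0 0 0" --pt "1 0 0 0 0" --pt "1 0 0 0 0" --pt "1 0 0 0 0"

```text
t: 10.5
eef_pos: [602.5, 256.1, 11.4]
tcp_rot: [-1.589, 1.569, 0.322]
ft_force: [-0.1, -0.2, 7.2]
opening: 0.586
```

Run:
```python
from h import *
go(492.7,-46,180,93.5)
```

```text
heading 109.49 turn 15.99 j6 -1.61 shift [-169.05  127.68 -294.74] tilt [ 1.9e-03  6.0e-04 -1.0e+00] pos [602.5 256.1  11.4] f [-0.1 -0.2  7.2] t 10.5 op 0.586
```

apply_moves --pt "1 -15 0 0 0" --pt "1 -40 0 0 0" --pt "1 -40 0 0 8" --pt "1 -40 0 0 8" --pt "1 -34 16 -37 0" --pt "1 0 16 -37 0" --pt "1 0 16 -37 0" --pt "1 0 16 -37 0" --pt "1 0 16 -37 0" --pt "1 0 16 -37 0"

```text
t: 11.5
eef_pos: [519.2, 29.1, 178.4]
tcp_rot: [-1.592, 1.57, 0.04]
ft_force: [0.5, -0.2, -0.6]
opening: 0.588
```

apply_moves --pt "1 0 16 -37 0" --pt "1 0 16 -36 0" --pt "1 0 0 0 0" --pt "1 0 0 0 0" --pt "1 0 0 0 0"

```text
t: 12.0
eef_pos: [492.9, -43.8, 178.0]
tcp_rot: [-1.452, 1.57, 0.18]
ft_force: [0.0, 0.5, -1.6]
opening: 0.59
```

Run:
```python
from h import *
go(492.7,-46,64,93.5)
c=cam("wrist"); cv2.imwrite("pics/w5.png",c["bgr"]); b=c["bgr"].astype(int)
m=wmask(c).astype(np.uint8)
print([(r,*b[r,300]) for r in range(164,200,2)])
rows=[(r,np.flatnonzero(m[r,200:440])[[0,-1]]+200) for r in range(164,215,5) if m[r,200:440].any()]; print(rows)
```

```text
heading 93.5 turn 0.0 j6 -1.85 shift [113.99   0.39  -2.18] tilt [ 5.e-04  1.e-04 -1.e+00] pos [492.9 -43.8 178. ] f [ 0.   0.5 -1.6] t 12.0 op 0.59
[(164, np.int64(105), np.int64(162), np.int64(106)), (166, np.int64(193), np.int64(210), np.int64(209)), (168, np.int64(222), np.int64(227), np.int64(224)), (170, np.int64(215), np.int64(223), np.int64(221)), (172, np.int64(175), np.int64(194), np.int64(195)), (174, np.int64(180), np.int64(198), np.int64(199)), (176, np.int64(216), np.int64(225), np.int64(222)), (178, np.int64(218), np.int64(226), np.int64(223)), (180, np.int64(180), np.int64(194), np.int64(188)), (182, np.int64(161), np.int64(177), np.int64(180)), (184, np.int64(205), np.int64(222), np.int64(221)), (186, np.int64(220), np.int64(225), np.int64(223)), (188, np.int64(222), np.int64(226), np.int64(223)), (190, np.int64(218), np.int64(227), np.int64(225)), (192, np.int64(204), np.int64(220), np.int64(220)), (194, np.int64(170), np.int64(189), np.int64(191)), (196, np.int64(154), np.int64(170), np.int64(174)), (198, np.int64(203), np.int64(218), np.int64(218))]
[(169, array([276, 279])), (174, array([277, 353])), (179, array([277, 353])), (184, array([253, 384])), (189, array([252, 253])), (194, array([252, 384])), (199, array([252, 384])), (204, array([253, 384])), (209, array([253, 384])), (214, array([253, 383]))]
```

Run:
```python
from h import *
c=cam("wrist"); print(status.state()["eef_pos"])
u=np.array([np.cos(np.radians(3.5)),np.sin(np.radians(3.5))])
for n,l,r,row,z in (("a",276,353,165.3,42),("2nd",276.5,353.5,173,52),("held",252.5,384.5,182,176.6)): print(n,plane(c,[(l,row),(r,row)],z)[:,:2].mean(0)+53*u)
```

```text
[492.93451645 -43.44942276 177.73750874]
a [493.03743226 -46.1704983 ]
2nd [498.07405559 -45.40620915]
held [493.27887368 -43.18337547]
```

Row 165 is actually the rim of the placed plate at z=52, so its centre is about 492. That agrees with the earlier measurement. Lowering.

apply_moves --pt "1 0 0.5 -2.4 0" --pt "1 30 0 0 0" --pt "1 40 0 0 0" --pt "1 25 0 0 0" --pt "1 10 0 0 0" --pt "1 4 0 0 0" --pt "1 0 0 0 0" --pt "1 0 0 0 0" --pt "1 0 0 0 0"

```text
t: 13.0
eef_pos: [492.8, -46.9, 69.6]
tcp_rot: [-1.804, 1.569, -0.173]
ft_force: [-0.3, 0.1, -1.2]
opening: 0.584
```

Run:
```python
from h import *
go(492.4,-46.1,63.5,93.5)
```

```text
heading 93.48 turn -0.02 j6 -1.86 shift [6.11 0.38 0.81] tilt [ 1.8e-03 -3.0e-04 -1.0e+00] pos [492.8 -46.9  69.6] f [-0.3  0.1 -1.2] t 13.0 op 0.584
```

apply_moves --pt "1 2 0.4 0.8 0" --pt "1 2 0 0 0" --pt "1 1 0 0 0" --pt "1 0 0 0 0" --pt "1 0 0 0 0"

```text
t: 13.5
eef_pos: [491.9, -46.1, 63.6]
tcp_rot: [0.405, 1.571, 2.037]
ft_force: [0.0, -0.5, -1.6]
opening: 0.583
```

apply_moves --pt "1 0.8 0 0 0" --pt "1 0 0 0 0" --pt "1 0 0 0 0"

```text
t: 13.8
eef_pos: [492.0, -46.1, 63.3]
tcp_rot: [-1.725, 1.57, -0.093]
ft_force: [-1.4, -0.0, 6.1]
opening: 0.583
```

Contact at 63.3 mm, as expected. Release, retreat and check.

apply_moves --pt "0.7 0 0 0 0" --pt "0.2 0 0 0 0" --pt "0 0 0 0 0" --pt "0 0 0 0 0" --pt "0 -10 0 0 0" --pt "0 -40 0 0 0" --pt "0 -50 0 0 0" --pt "0 -30 0 0 0" --pt "0 0 0 0 0" --pt "0 0 0 0 0"

```text
t: 14.8
eef_pos: [491.8, -46.0, 193.5]
tcp_rot: [-1.797, 1.569, -0.165]
ft_force: [-0.5, 0.1, -0.6]
opening: 0.997
```

Run:
```python
from h import *
c=cam("wrist"); cv2.imwrite("pics/w6.png",c["bgr"])
[print(*x) for x in blobs(c,wmask(c),62,1500,200000)]
go(575,-287,220,103)
```

```text
[317. 216.] [492.  -45.8] [107.1  56. ] 3.5
heading 93.48 turn -9.52 j6 -1.86 shift [ -27.47  -27.18 -253.66] tilt [-4.e-04  2.e-04 -1.e+00] pos [491.5 -46.  192.6] f [ 0.3 -0.  -1.1] t 14.85 op 0.999
```

View pics/w6.png

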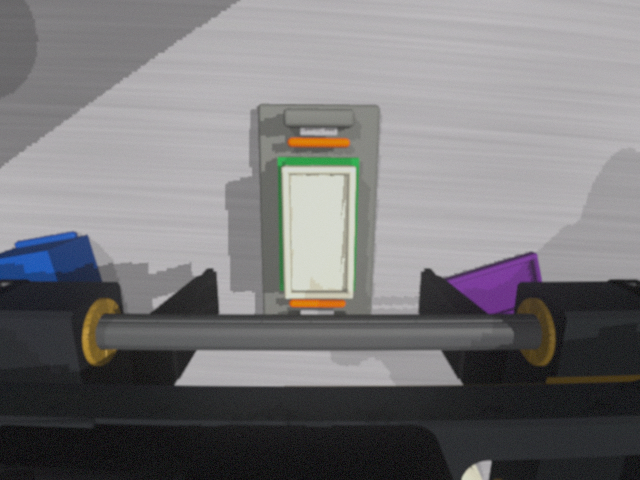

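The pile is neat, with rollers at (319,142) and (318,303) on either side of it. Now to the cover.

apply_moves --pt "0 -19 0 0 -4.5" --pt "0 -18 0 0 -5" --pt "0 0 -4 -36 0" --pt "0 0 -4 -36 0" --pt "0 0 -4 -36 0" --pt "0 0 -4 -36 0" --pt "0 0 -4 -36 0" --pt "0 0 -4 -37 0" --pt "0 0 -3 -37 0" --pt "0 0 0 0 0"

```text
t: 15.85
eef_pos: [575.4, -291.1, 227.2]
tcp_rot: [0.936, 1.568, 2.731]
ft_force: [-1.0, 0.1, -2.0]
opening: 1.0
```

apply_moves --pt "0 0 0 0 0" --pt "0 0 0 0 0"

```text
t: 16.05
eef_pos: [574.8, -286.6, 228.8]
tcp_rot: [0.653, 1.569, 2.451]
ft_force: [0.7, -0.2, 0.0]
opening: 0.998
```

Run:
```python
from h import *
c=cam("wrist"); cv2.imwrite("pics/w7.png",c["bgr"])
h=cv2.cvtColor(c["bgr"],cv2.COLOR_BGR2HSV); H,S,V=h[...,0],h[...,1],h[...,2]
bl=(H>105)&(H<125)&(S>150)
print("top58"); [print(*x) for x in blobs(c,bl,58,1500,200000)]
hull=np.zeros(bl.shape,np.uint8)
k=max(cv2.findContours(bl.astype(np.uint8),0,2)[0],key=cv2.contourArea); cv2.fillConvexPoly(hull,cv2.convexHull(k),1)
print("hand88"); [print(*x) for x in blobs(c,(hull>0)&(S<60)&(V>90),88,150,20000)]
go(590,-288,220,103)
```

```text
top58
[312. 232.] [ 585.5 -289.5] [131.8  75.4] 13.1
hand88
[311. 246.] [ 587.2 -289.1] [75.6 15.9] 13.1
heading 103.03 turn 0.03 j6 -2.36 shift [  9.27 -14.34  -4.93] tilt [-1.e-03  9.e-04 -1.e+00] pos [ 574.9 -286.4  229.3] f [ 0.1  0.2 -0.2] t 16.1 op 0.997
```

View pics/w7.png

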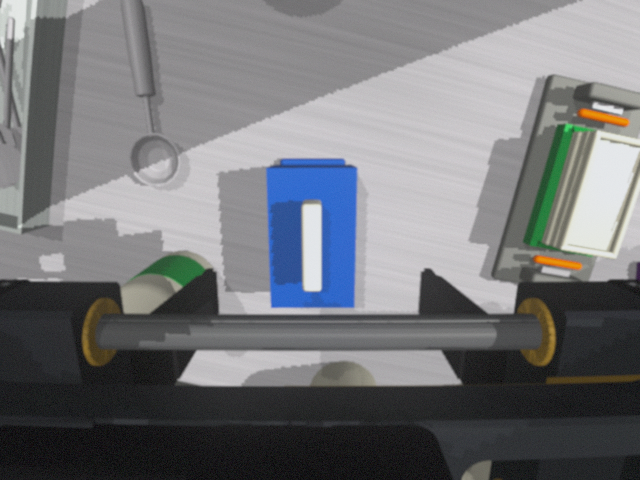

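Handle at (312,246) → (587.2, -289.1), 13.1°, 75.6×15.9 mm, which matches the given bar. The spray bottle is well to the left. Descending.

apply_moves --pt "0 0 -11.4 -5.4 0" --pt "0 30 0 0 0" --pt "0 45 0 0 0" --pt "0 35 0 0 0" --pt "0 12 0 0 0" --pt "0 0 0 0 0" --pt "0 0 0 0 0" --pt "0 0 0 0 0"

```text
t: 16.9
eef_pos: [588.3, -290.5, 109.9]
tcp_rot: [-2.324, 1.568, -0.527]
ft_force: [0.0, 0.3, -0.5]
opening: 0.999
```

Run:
```python
from h import *
go(587.2,-289.1,71,103.1)
```

```text
heading 102.99 turn -0.11 j6 -2.36 shift [38.9   0.88  1.67] tilt [ 0.0026 -0.0015 -1.    ] pos [ 588.3 -290.5  109.9] f [ 0.   0.3 -0.5] t 16.9 op 0.999
```

apply_moves --pt "0 20 0.9 1.7 0" --pt "0 15 0 0 0" --pt "0 4 0 0 0" --pt "0 0 0 0 0" --pt "0 0 0 0 0"

```text
t: 17.4
eef_pos: [586.6, -289.0, 69.4]
tcp_rot: [-2.255, 1.57, -0.458]
ft_force: [0.5, -0.7, -0.4]
opening: 1.0
```

Run:
```python
from h import *
go(587.2,-289.1,71,103.1)
```

```text
heading 102.98 turn -0.12 j6 -2.36 shift [-1.6  -0.53 -0.26] tilt [ 7.e-04 -3.e-04 -1.e+00] pos [ 586.6 -289.    69.4] f [ 0.5 -0.7 -0.4] t 17.4 op 1.0
```

apply_moves --pt "0 -1.5 -0.5 0 0" --pt "0 0 0 0 0" --pt "1 0 0 0 0" --pt "1 0 0 0 0" --pt "1 0 0 0 0" --pt "1 0 0 0 0" --pt "1 0 0 0 0" --pt "1 0 0 0 0" --pt "1 0 0 0 0" --pt "1 0 0 0 0"

```text
t: 18.4
eef_pos: [586.8, -288.6, 70.3]
tcp_rot: [0.058, 1.571, 1.855]
ft_force: [0.3, -0.9, -0.2]
opening: 0.381
```

Run:
```python
from h import *
go(492.3,-46,180,93.5)
```

```text
heading 102.98 turn 9.48 j6 -2.36 shift [-109.72   79.49  247.94] tilt [-0.e+00  1.e-04 -1.e+00] pos [ 586.8 -288.6   70.3] f [ 0.3 -0.9 -0.2] t 18.4 op 0.381
```

apply_moves --pt "1 0 0 0 0" --pt "1 0 0 0 0" --pt "1 0 0 0 0" --pt "1 0 0 0 0" --pt "1 0 0 0 0" --pt "1 0 0 0 0"

```text
t: 19.0
eef_pos: [586.8, -288.7, 70.3]
tcp_rot: [-1.712, 1.571, 0.086]
ft_force: [0.9, 0.2, 0.4]
opening: 0.165
```

apply_moves --pt "1 -10 0 0 0" --pt "1 -30 0 0 0" --pt "1 -35 0 0 0" --pt "1 -35 0 0 0" --pt "1 0 0 0 4.7" --pt "1 0 0 0 4.7" --pt "1 0 0 0 0" --pt "1 0 0 0 0"

```text
t: 19.8
eef_pos: [586.6, -288.5, 180.4]
tcp_rot: [0.645, 1.57, 2.28]
ft_force: [-0.7, -0.0, -1.8]
opening: 0.169
```

Run:
```python
from h import *
go(492.3,-46,180,93.5)
c=cam("wrist"); cv2.imwrite("pics/w8.png",c["bgr"])
```

```text
heading 93.72 turn 0.22 j6 -2.19 shift [  0.49  79.37 247.81] tilt [-2.e-04  3.e-04 -1.e+00] pos [ 586.6 -288.5  180.4] f [-0.7 -0.  -1.8] t 19.8 op 0.169
```

View pics/w8.png

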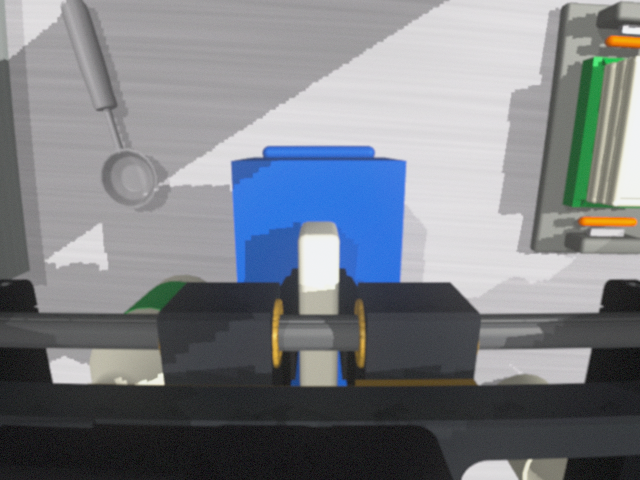

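Run:
```python
from h import *
c=cam("wrist"); s=status.state(); p=s["eef_pos"]; zu=p[2]-70.3
h=cv2.cvtColor(c["bgr"],cv2.COLOR_BGR2HSV); bl=((h[...,0]>105)&(h[...,0]<125)&(h[...,1]>150)).astype(np.uint8)
cols=range(245,400,10)
V=h[...,2].astype(int)
print([ (k,np.flatnonzero(bl[:,k])[0]) for k in cols])
for r in (170,190,210): w=np.flatnonzero(bl[r,150:480])+150; print(r,w[0],w[-1])
print([(r,*c["bgr"][r,260]) for r in range(154,166)],[(r,V[r,320]) for r in range(214,236,2)])
R=Ro.from_euler("xyz",s["tcp_rot"]).as_matrix()
for uv,z,n in (((232.5,160),58,"cornerL"),((406,159.5),58,"cornerR"),((319,222),88,"handle end")):
    d=plane(c,[uv],zu+z)[0]-p; print(n,"along cover x",(-R[:,1]@d).round(2),"jaw",(R[:,2]@d).round(2))
```

```text
[(245, np.int64(161)), (255, np.int64(160)), (265, np.int64(149)), (275, np.int64(147)), (285, np.int64(147)), (295, np.int64(147)), (305, np.int64(147)), (315, np.int64(147)), (325, np.int64(147)), (335, np.int64(147)), (345, np.int64(147)), (355, np.int64(147)), (365, np.int64(147)), (375, np.int64(159)), (385, np.int64(160)), (395, np.int64(161))]
170 233 404
190 233 403
210 234 402
[(154, np.uint8(223), np.uint8(221), np.uint8(221)), (155, np.uint8(221), np.uint8(217), np.uint8(217)), (156, np.uint8(202), np.uint8(192), np.uint8(189)), (157, np.uint8(169), np.uint8(149), np.uint8(143)), (158, np.uint8(130), np.uint8(95), np.uint8(83)), (159, np.uint8(125), np.uint8(77), np.uint8(56)), (160, np.uint8(144), np.uint8(83), np.uint8(56)), (161, np.uint8(165), np.uint8(93), np.uint8(57)), (162, np.uint8(172), np.uint8(98), np.uint8(59)), (163, np.uint8(176), np.uint8(102), np.uint8(62)), (164, np.uint8(175), np.uint8(99), np.uint8(58)), (165, np.uint8(175), np.uint8(98), np.uint8(58))] [(214, np.int64(225)), (216, np.int64(225)), (218, np.int64(226)), (220, np.int64(219)), (222, np.int64(163)), (224, np.int64(156)), (226, np.int64(162)), (228, np.int64(161)), (230, np.int64(169)), (232, np.int64(168)), (234, np.int64(207))]
cornerL along cover x -61.24 jaw -37.16
cornerR along cover x -61.48 jaw 38.61
handle end along cover x -39.49 jaw 0.59
```

Run:
```python
from h import *
c=cam("wrist"); s=status.state(); p=s["eef_pos"]; zu=p[2]-70.3
R=Ro.from_euler("xyz",s["tcp_rot"]).as_matrix()
o=-c["R"].T@c["t"]; print("cam along",(-R[:,1]@(o-p)).round(1),"h",(o-p)[2])
for uv,z,n in (((320,159),58,"top159"),((320,161),58,"top161"),((320,233),88,"hend"),((320,222),58,"hbase"),((320,147),6,"lip mid"),((320,146),10,"lip")):
    d=plane(c,[uv],zu+z)[0]-p; print(n,"along cover x",(-R[:,1]@d).round(2),"jaw",(R[:,2]@d).round(2))
c=cam("scene"); h=cv2.cvtColor(c["bgr"],cv2.COLOR_BGR2HSV); cv2.imwrite("pics/s8.png",c["bgr"])
```

```text
cam along -66.9 h 158.67568359743916
top159 along cover x -61.61 jaw 1.03
top161 along cover x -60.75 jaw 1.03
hend along cover x -35.31 jaw 0.94
hbase along cover x -33.68 jaw 1.07
lip mid along cover x -66.65 jaw 1.23
lip along cover x -67.2 jaw 1.22
```

apply_moves --pt "1 0 10 31 0.2" --pt "1 0 10 31 0" --pt "1 0 10 31 0" --pt "1 0 10 31 0" --pt "1 0 10 31 0" --pt "1 0 10 31 0" --pt "1 0 10 31 0" --pt "1 0 11 31 0" --pt "1 0 0 0 0" --pt "1 0 0 0 0"

```text
t: 21.0
eef_pos: [491.4, -45.6, 180.6]
tcp_rot: [-1.9, 1.57, -0.268]
ft_force: [0.3, -0.5, -1.6]
opening: 0.165
```

apply_moves --pt "1 20 0 0 0" --pt "1 10 0 0 0" --pt "1 5 0 0 0" --pt "1 0 0 0 0" --pt "1 0 0 0 0"

```text
t: 21.5
eef_pos: [491.5, -46.2, 145.6]
tcp_rot: [-1.496, 1.571, 0.133]
ft_force: [-0.1, 0.1, -1.8]
opening: 0.166
```

Run:
```python
from h import *
go(490.8,-46,135,93.5)
c=cam("wrist"); cv2.imwrite("pics/w9.png",c["bgr"])
s=cam("side")["bgr"]; cv2.imwrite("pics/s9.png",np.hstack([cv2.resize(s[170:320,210:370],(640,600),interpolation=cv2.INTER_CUBIC)]))
cv2.imwrite("pics/c9.png",cv2.resize(np.vstack([c["bgr"][80:330,180:460]]),None,fx=2,fy=2))
```

```text
heading 93.36 turn -0.14 j6 -1.86 shift [10.55  0.66  0.24] tilt [ 2.e-04  0.e+00 -1.e+00] pos [491.5 -46.2 145.6] f [-0.1  0.1 -1.8] t 21.5 op 0.166
```

View pics/s9.png

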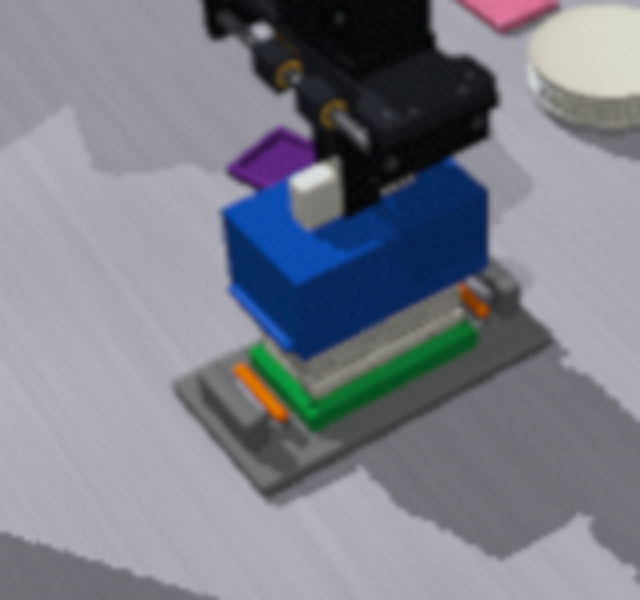

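View pics/w9.png

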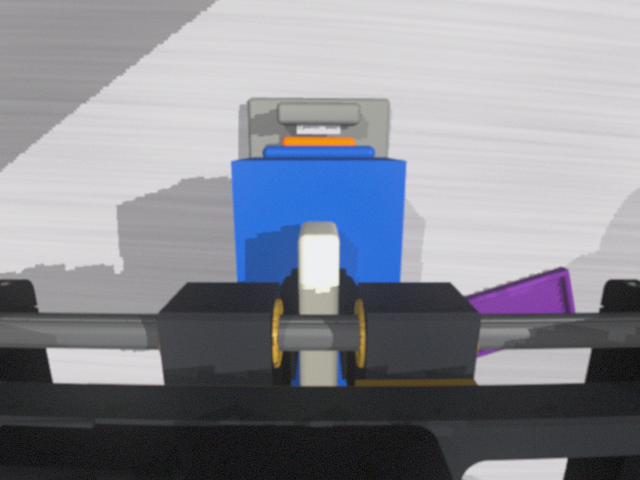

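Both views show the cover level over the pile, with the lip (row 146) just short of the roller (row 141) and the flange edge at row 98. I'll get the remaining offset from this one view.

Run:
```python
from h import *
c=cam("wrist"); s=status.state(); p=s["eef_pos"]; zu=p[2]-70.3
R=Ro.from_euler("xyz",s["tcp_rot"]).as_matrix()
V=c["bgr"].astype(int)
print([(r,V[r,260,0]) for r in range(94,104)]); 
for r in (115,150): print(r,[(k,V[r,k,0]) for k in list(range(244,254))+list(range(384,394))])
def f(n,uv,z,e):
    d=plane(c,[uv],z)[0]-p; print(n,"centre along",(-R[:,1]@d+e).round(2),"jaw",(R[:,2]@d).round(2))
f("flange",(318.5,98),12,103); f("roller",(319,141.5),25.5,71); f("lip",(319.5,146.5),zu+6,70); f("top",(319.3,160),zu+58,63.5); f("hend",(319.5,233),zu+88,37)
f("L",(248,115),12,0); f("R",(389,115),12,0);f("cL",(232.5,160.5),zu+58,0); f("cR",(406,160.5),zu+58,0)
```

```text
[(94, np.int64(218)), (95, np.int64(217)), (96, np.int64(211)), (97, np.int64(180)), (98, np.int64(159)), (99, np.int64(149)), (100, np.int64(156)), (101, np.int64(159)), (102, np.int64(163)), (103, np.int64(164))]
115 [(244, np.int64(156)), (245, np.int64(159)), (246, np.int64(156)), (247, np.int64(141)), (248, np.int64(127)), (249, np.int64(126)), (250, np.int64(144)), (251, np.int64(158)), (252, np.int64(162)), (253, np.int64(159)), (384, np.int64(159)), (385, np.int64(157)), (386, np.int64(155)), (387, np.int64(152)), (388, np.int64(154)), (389, np.int64(173)), (390, np.int64(188)), (391, np.int64(196)), (392, np.int64(206)), (393, np.int64(213))]
150 [(244, np.int64(161)), (245, np.int64(160)), (246, np.int64(161)), (247, np.int64(164)), (248, np.int64(149)), (249, np.int64(130)), (250, np.int64(125)), (251, np.int64(143)), (252, np.int64(155)), (253, np.int64(160)), (384, np.int64(160)), (385, np.int64(155)), (386, np.int64(152)), (387, np.int64(170)), (388, np.int64(197)), (389, np.int64(209)), (390, np.int64(217)), (391, np.int64(216)), (392, np.int64(215)), (393, np.int64(215))]
flange centre along 1.94 jaw 0.36
roller centre along 0.7 jaw 0.71
lip centre along 3.14 jaw 0.91
top centre along 2.39 jaw 0.68
hend centre along 1.74 jaw 0.7
L centre along -89.41 jaw -50.98
R centre along -89.39 jaw 51.7
cL centre along -60.99 jaw -37.21
cR centre along -60.98 jaw 38.53
```

apply_moves --pt "1 0 1 0 0" --pt "1 10 0 0 0" --pt "1 10 0 0 0" --pt "1 10 0 0 0" --pt "1 8 0 0 0" --pt "1 0 0 0 0" --pt "1 0 0 0 0" --pt "1 0 0 0 0"

```text
t: 22.45
eef_pos: [490.4, -46.0, 107.5]
tcp_rot: [-1.686, 1.57, -0.057]
ft_force: [-0.0, 0.9, -1.6]
opening: 0.163
```

apply_moves --pt "1 3 0 0 0" --pt "1 3 0 0 0" --pt "1 3 0 0 0" --pt "1 0 0 0 0" --pt "1 0 0 0 0"

```text
t: 22.95
eef_pos: [490.2, -45.9, 98.2]
tcp_rot: [0.897, 1.571, 2.527]
ft_force: [0.2, -0.0, -2.3]
opening: 0.167
```

Almost straight-sided depth with no side force, so it's well aligned. Pressing on.

apply_moves --pt "1 2 0 0 0" --pt "1 2 0 0 0" --pt "1 0 0 0 0" --pt "1 0 0 0 0"

```text
t: 23.35
eef_pos: [490.5, -46.0, 94.7]
tcp_rot: [-1.724, 1.57, -0.094]
ft_force: [-1.2, 0.7, 4.6]
opening: 0.165
```

apply_moves --pt "1 2 0 0 0" --pt "1 2 0 0 0" --pt "1 0 0 0 0" --pt "1 0 0 0 0"

```text
t: 23.75
eef_pos: [490.4, -46.0, 90.6]
tcp_rot: [-1.743, 1.57, -0.114]
ft_force: [-0.5, -0.5, 4.6]
opening: 0.165
```

apply_moves --pt "1 2 0 0 0" --pt "1 1 0 0 0" --pt "1 0 0 0 0" --pt "1 0 0 0 0"

```text
t: 24.15
eef_pos: [490.1, -46.0, 86.6]
tcp_rot: [1.223, 1.57, 2.853]
ft_force: [2.3, -1.2, -14.8]
opening: 0.167
```

apply_moves --pt "1 2 0 0 0" --pt "1 1 0 0 0" --pt "1 0 0 0 0" --pt "1 0 0 0 0"

```text
t: 24.55
eef_pos: [490.1, -45.9, 84.3]
tcp_rot: [0.765, 1.571, 2.395]
ft_force: [1.2, -0.5, -8.6]
opening: 0.169
```

apply_moves --pt "1 1 0 0 0" --pt "1 0 0 0 0" --pt "1 0 0 0 0"

```text
t: 24.85
eef_pos: [490.3, -45.9, 83.6]
tcp_rot: [-1.489, 1.57, 0.141]
ft_force: [0.0, 0.0, -2.2]
opening: 0.163
```

apply_moves --pt "1 0.6 0 0 0" --pt "1 0 0 0 0" --pt "1 0 0 0 0"

```text
t: 25.15
eef_pos: [490.2, -45.9, 82.8]
tcp_rot: [-0.648, 1.571, 0.982]
ft_force: [0.7, -1.8, -2.2]
opening: 0.168
```

apply_moves --pt "1 0.4 0 0 0" --pt "1 0 0 0 0" --pt "1 0 0 0 0"

```text
t: 25.45
eef_pos: [490.2, -45.9, 82.3]
tcp_rot: [0.489, 1.571, 2.119]
ft_force: [0.2, -0.2, -2.8]
opening: 0.168
```

apply_moves --pt "1 0.5 0 0 0" --pt "1 0 0 0 0" --pt "1 0 0 0 0"

```text
t: 25.75
eef_pos: [490.2, -45.9, 82.2]
tcp_rot: [-1.653, 1.57, -0.023]
ft_force: [-1.6, 1.2, 6.3]
opening: 0.167
```

apply_moves --pt "1 0.3 0 0 0" --pt "1 0 0 0 0" --pt "1 0 0 0 0"

```text
t: 26.05
eef_pos: [490.2, -46.0, 82.2]
tcp_rot: [-1.714, 1.57, -0.085]
ft_force: [-2.9, 0.5, 9.4]
opening: 0.165
```

apply_moves --pt "1 0.5 0 0 0" --pt "1 0 0 0 0" --pt "1 0 0 0 0" --pt "1 0 0 0 0"

```text
t: 26.45
eef_pos: [490.2, -45.9, 82.2]
tcp_rot: [-1.782, 1.57, -0.152]
ft_force: [-4.7, 1.2, 17.8]
opening: 0.166
```

apply_moves --pt "1 0 0 0 0" --pt "1 0 0 0 0" --pt "1 0 0 0 0" --pt "1 0 0 0 0"

```text
t: 26.85
eef_pos: [490.3, -46.0, 82.2]
tcp_rot: [-1.815, 1.57, -0.186]
ft_force: [-4.5, 0.2, 18.3]
opening: 0.167
```

Run:
```python
from h import *
go(490.2,-46,82.2,93.5)
s=cam("side")["bgr"]; cv2.imwrite("pics/s10.png",cv2.resize(s[170:320,210:370],(640,600),interpolation=cv2.INTER_CUBIC))
```

```text
heading 93.38 turn -0.12 j6 -1.86 shift [ 0.04  0.07 -0.04] tilt [ 1.e-03 -2.e-04 -1.e+00] pos [490.3 -46.   82.2] f [-4.5  0.2 18.3] t 26.85 op 0.167
```

View pics/s10.png

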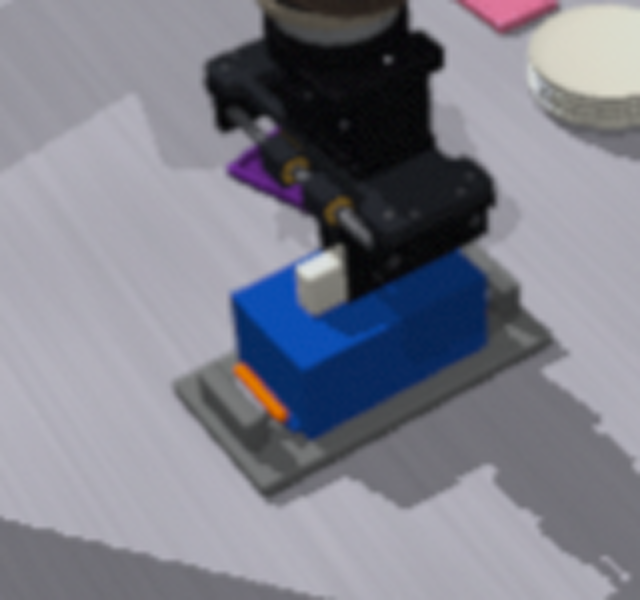

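The side view shows the cover down on the flange, with the near roller above its lip at about (260,392). I'll ease the push slightly towards 15 N and hand in.

apply_moves --pt "1 -0.2 0 0 0" --pt "1 0 0 0 0" --pt "1 0 0 0 0" --pt "1 0 0 0 0" --pt "1 0 0 0 0"

```text
t: 27.4
eef_pos: [490.2, -45.9, 82.2]
tcp_rot: [-1.771, 1.57, -0.142]
ft_force: [-4.5, 0.5, 15.3]
opening: 0.166
```

Run:
```python
from h import *
s=status.state(); f=s["ft_force"]; print(f,s["eef_pos"])
if 9<f[2]<28: env.job_done(); print("handed in")
```

```text
[-4.51455874  0.52385114 15.30931322] [490.23534841 -45.9365268   82.22279433]
the job is handed in; nothing more can be done
handed in
```

Both loose plates are stacked on the plate in the caddy. The blue cover is snapped home, and the arm is still holding it down. I handed the job in at 27.4 s; it gives no verdict.

- **Plates:** Each one was lowered until it touched before I let go. From above, the pile measured (492.0, -45.8) mm at 3.5°. The caddy's centre came out at about (492.5, -46) mm, with single readings differing by 1–2 mm.
- **Cover:** It went on with almost no side force. The catches gave way suddenly (the force swung from +5 to -15 N), and it then stopped at 82.2 mm on the tool. That puts its underside 12 mm above the table, and the side picture shows it level on the flange.
- **Final push:** The wrist force reads 15.3 N; with the cover's weight, about 17 N should bear on the caddy. A sideways force of about 4.5 N remains.
- **Small disagreement:** The cover's position in the grip along its length measured 1.7–3.1 mm off centre, depending on the edge used. I corrected for about 2.4 mm, and the fit confirmed it.
- **Not checked:** I did not look at the pile again after the cover went on. I did not measure the other dishes for movement, but nothing went near them.

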